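# Fit the knob and hold the drying arm at its second stop

### The arm

A 7-joint arm with a two-finger parallel gripper is mounted at the origin on a cart in front of the work surface, level with it; the furniture and walls round the work are solid. World frame = base frame: x ahead of the robot, y to its left, z up, the work surface at z = 0. Lengths are in mm, angles in rad, forces in N, time in s.
With the tool pointing down it reaches from about 425 to 875 mm from the base axis. Payload 8.4 kg.
Tool frame: the origin (TCP) lies on the centre line of the jaws, within the pads' length; the fingertips stand 11 mm ahead of it and the grasp point (between the pads) lies 8 mm behind it; z points along the fingers, y is the line along which they close (so a half turn about z gives the same grasp; the last joint's range is limited). The gripper opens to 85 mm and grips with 20 to 120 N. Pads are 22 mm wide; open, the fingers measure 114 mm over their backs; the gripper's body (76 mm by 85 mm) begins 54 mm behind the grasp point. The pads swing forward as they close: fully open they stand 13 mm farther back than shut.
Start: joints at [1.151, 0.333, 0.04, 1.465, -0.013, 1.343, -0.059], TCP at [204.939, -616.817, 209.708] pointing down, gripper open.
Joint ranges: [-2.58, 2.58], [-0.38, 2.09], [-1.3, 1.39], [0.25, 2.4], [-1.5, 4.64], [0.08, 2.09], [-2.65, 2.65]. Speed limits (rad/s): [2.22, 2.22, 2.79, 2.79, 3.14, 3.14, 3.14].

### API

Orientations are given as a unit quaternion [x, y, z, w].
In Python, from station import bot, cams gives the robot as it stands. The module is installed in compiled form; this text tells all that it offers.
- The arm moves only by the tool drive_tool, never from a script. Its argument "targets" is one flat list of numbers, 7 for each row, row after row: the shift along the tool's x, y, z as a fraction of full scale, then the turn, a rotation vector about the tool's x, y, z as a fraction of full scale, then the opening, from -1 (shut) to 1 (fully open), so that 0 is half open. A call has 1 to 5 rows; each row is the pose to reach, as a shift and turn from the pose commanded when the call began, along the tool's axes at that moment; what a row does not reach only later rows make up. Full scale, the value 1, is 100 mm for a shift and pi/2 rad for a turn. A row lasts 1/10 s, in which the tool goes at most 50 mm and 8.59 degrees, less where a joint would pass 70% of its speed; a pose out of reach is approached as far as the arm can. A call with a number of a shift or a turn outside -1 to 1 is refused whole. A call with a gripper value outside its range is refused whole. The fingers move at their own pace and stop on an object; the grip force is fixed at half the most. Time passes only in rows, so rows that repeat a pose let the fingers close. It gives the time, the measured TCP pose, the force, the opening and the grip force at its end, in the units of the state.
- bot.read_state(): the state, without advancing time (a new reading comes with each control period).
- cams.capture(name): name is "scene" or "top" or "wrist"; returns a dict with "pixels" (384x512x3 uint8, red, green, blue), "z_map" (384x512 float32, mm along the optical axis (not along the pixel's ray), 0 where there is no reading), "mtx" (3x3 intrinsics, pixels), "rvec" (rotation vector, rad) and "tvec" (3), from world to camera coordinates, as OpenCV has them. Camera axes: x right, y down, z forward; pixel columns grow to the right and rows downward; lengths in mm; the calibration is good to about 2 mm. The wrist camera is an equidistant fisheye: a pixel r from the principal point sees the ray r / f radians off the axis. A picture is of the moment at which its call begins.
- bot.close_job(): hands the job in; it is judged then, once.
The state is a dict: "clock": time; "joints": joint angles; "qvel": joint speeds; "joint_efforts": joint torques, N m; "ee_pos": TCP position; "tool_rot": TCP orientation; "ft_force": force on the tool from outside, world axes, zero at the start; "moment": the same for the moment, N m; "width": finger opening in mm; "grasp_force": force on a finger pad.
Only numpy, scipy, OpenCV 4.12 (cv2) and the standard library are available. Lean on these libraries where they do the work, as an engineer would, in place of code of your own. Each camera call takes 0.05 s, during which the arm holds its last target. There are 200 camera calls.

### The job

Push the loose orange square-bored knob all the way down onto the square steel post at the end of the pull-out drying arm, and after that press the red release button fully down. Then draw the arm out by the knob, past its first stop to the second, and finish still gripping the knob and holding the arm fully extended there, because it springs back if let go. Leave the mug, the jar of sweets and the kitchen timer where they stand.

Things in the scene. Friction and masses are not known exactly. Their poses are not given: they have to be found in the camera images.
- dock: Fixed aluminium housing of the drying arm, 160 x 64 x 72 mm high, long side along its own x; origin at the centre of its underside on the worktop. The two nested tubes come out level (42 mm up) of its end face at x = -80 mm and are pulled along its own -x, away from the housing.
- post_base (a point): Foot of the upright square steel post, on the flat top of the black end block (44 x 44 mm, 36 mm high, its top 64 mm over the worktop) that the inner tube carries; it moves with the tubes. Starts at x = -135 mm, y = 0 in the dock's frame. The post is 15 x 15 mm, its sides along this point's x and y, and stands 28 mm up from here: 22 mm square, then a 6 mm round nose that tapers from 15 to 9 mm across. z up; pull direction is this point's -x.
- knob_centre (a point): Centre of the loose orange knob, 38 x 38 x 50 mm high, about 60 g, standing upright on the worktop, 25 mm over its underside. Its sides lie along its x and y. A blind square bore, 17.5 x 17.5 mm and 31 mm deep, its sides parallel to the knob's, opens in the middle of the underside, so any of four quarter turns fits the post. Seated, the underside rests on the end block and this point lies 25 mm above post_base.
- button_top (a point): Centre of the top of the round red release button, 28 mm across, 86 mm over the worktop, on the housing's top at x = -20 mm in the dock's frame; pressed straight down.
- release (a joint): Button travel, 0 = up, 0.006 m = fully down. Moves against about 3 N and then meets a hard stop; it stays down by itself. While it is up an internal catch holds the arm in; the catch is free from about 0.0045.
- inner_tube (a joint): Extension of the inner tube out of the outer tube, 0 to 0.055 m. It comes first, against a spring of about 1 to 2.5 N; its end is the first stop.
- outer_tube (a joint): Extension of the outer tube out of the housing, 0 to 0.055 m. It follows after the first stop against a spring of about 5 to 7 N; its end is the second stop, with the post then 0.110 m farther out than at the start. Springs pull both tubes back in when let go.
- mug_centre (a point): Bystander: dark mug, 88 x 126 x 106 mm high with its handle; this point is 53 mm up, near its middle.
- sweets_jar_centre (a point): Bystander: jar of coloured sweets with a green lid, 75 mm across, 127 mm high; point 60 mm up on its axis.
- timer_centre (a point): Bystander: red and cream kitchen timer, 64 mm across, 47 mm high; point 23 mm up on its axis.
Things that resemble listed ones, but are neither listed nor needed, are in the scene too. There is more than one size of the part that bears knob_centre; the job needs the smaller.

How it is judged:
By the outcome, as a careful person would: the job done as asked, in the order asked, and still so for the second after the job is handed in, while the arm keeps its last pose, push and grip.
It also fails if it takes over 58 s, if anything falls off the work surface, if the arm or the gripper's body presses on something with over 40 N, if the wrist force passes 120 N, or if a joint passes its speed limit or range.

## Working session

There is one attempt and no reset: what is moved stays moved. The work goes in short steps, Python scripts to look and compute and a tool call to move; the robot and the scene stay as the last step left them, time stands still between calls to the robot, and variables do not carry over. Pictures are saved under pics/ and viewed, at most 10 in all, crops included, and the job is handed in when it is done.

Besides the shell and the picture viewer there is one more tool, called by a JSON object that holds its "api" and its "payload", one argument or row to a line. drive_tool: Moves the arm, as the interface text tells. Shift numbers are shares of 100 mm and turn numbers shares of pi/2 rad, none past 1 either way. Its arguments: {"type":"object","properties":{"targets":{"type":"array"}},"required":["targets"]}

```bash
mkdir -p pics; cat > h.py <<'E'
import numpy as np, cv2
from station import bot, cams
def cap(n):
    c=cams.capture(n); R=cv2.Rodrigues(np.array(c['rvec'],float))[0]; return c,R,np.array(c['tvec'],float).reshape(3)
def cloud(n):
    c,R,t=cap(n); z=c['z_map'].astype(float); K=np.array(c['mtx']); v,u=np.mgrid[:384,:512]
    x=(u-K[0,2])/K[0,0]; y=(v-K[1,2])/K[1,1]
    P=np.stack([x*z,y*z,z],-1); W=(P-t)@R; W[z==0]=np.nan
    return c,W
def save(n,im): cv2.imwrite('pics/'+n,cv2.cvtColor(im,cv2.COLOR_RGB2BGR))
E
python3 - <<'E'
from h import *
s=bot.read_state(); print({k:np.round(v,3) for k,v in s.items()})
for n in('top','scene'):
    c,W=cloud(n); np.savez(n,W=W,p=c['pixels']); save(n+'0.png',c['pixels']); print(n,c['mtx'],c['rvec'],c['tvec'])
a=cv2.imread('pics/top0.png');b=cv2.imread('pics/scene0.png')
cv2.imwrite('pics/both.png',cv2.resize(np.vstack([a,b]),(800,1200))[:1200]) 
E
```

```text
{'clock': np.float64(0.0), 'joints': array([ 1.151,  0.334,  0.04 ,  1.466, -0.013,  1.343, -0.058]), 'qvel': array([ 0.   ,  0.001, -0.002, -0.   , -0.001, -0.   ,  0.001]), 'joint_efforts': array([ 1.0000e-03, -6.5856e+01,  1.3660e+00, -4.0556e+01,  1.7000e-02,
        1.2000e-02,  0.0000e+00]), 'ee_pos': array([ 204.826, -616.365,  208.831]), 'tool_rot': array([ 0.987,  0.16 , -0.   , -0.001]), 'ft_force': array([ 0.084,  0.812, -0.162]), 'moment': array([-0.002, -0.007, -0.003]), 'grasp_force': np.float64(0.0), 'width': np.float64(85.419)}
top [[372.9050259    0.         248.87963553]
 [  0.         372.9050259  192.06288958]
 [  0.           0.           1.        ]] [ 2.21553314 -2.17922192  0.14092861] [-67.4058692 505.1181487 886.0963873]
scene [[427.35661302   0.         258.49632669]
 [  0.         427.35661302 185.35528237]
 [  0.           0.           1.        ]] [ 2.40283148 -0.51499484  0.20378063] [-494.26723699  190.30313609  831.0105514 ]
```

View pics/top0.png

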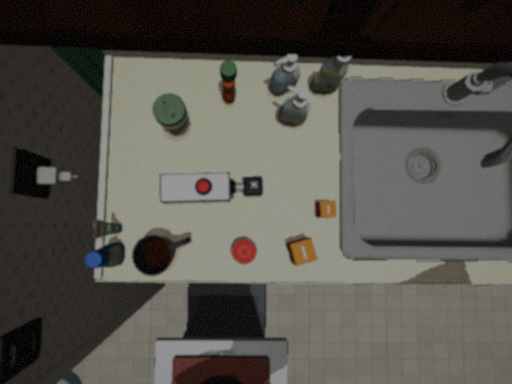

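View pics/scene0.png

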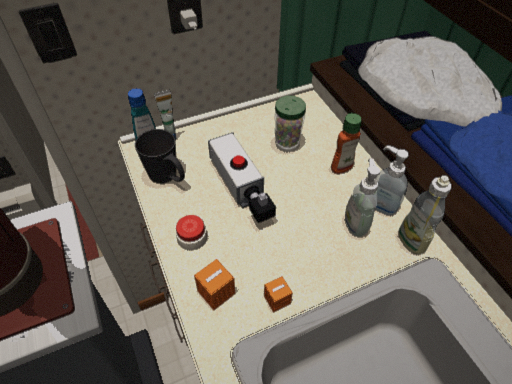

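Top view: the orange candidates are the small knob at (326,208) and a larger one at (302,250). The task needs the smaller. Red items are the button at (203,186) and the timer at (243,250). The post sits on the black block at (253,186). The mug is at (154,254) and the jar at (171,112). In the scene view, the small knob is at (278,293), the big one at (214,284) and the post at (264,197).

```bash
python3 - <<'E'
from h import *
T=np.load('top.npz');S=np.load('scene.npz')
for n,D in(('top',T),('scene',S)):
    W=D['W'];hsv=cv2.cvtColor(D['p'],cv2.COLOR_RGB2HSV).astype(int); x,y,z=W[...,0],W[...,1],W[...,2]
    def rep(name,m):
        q=W[m]; 
        if len(q)<5: print(n,name,len(q));return
        r=cv2.minAreaRect(q[:,:2].astype(np.float32)); print(n,name,len(q),'med',np.median(q,0).round(1),'rect',np.round(r[0],1),np.round(r[1],1),round(r[2],1))
    box={'top':dict(kn=(310,342,195,222),big=(282,322,232,270),btn=(190,216,174,200),tim=(225,262,232,270),dock=(152,236,165,208),blk=(238,270,172,200),mug=(125,195,225,280),jar=(145,195,85,140)),
         'scene':dict(kn=(258,300,270,315),big=(190,240,255,310),btn=(225,252,148,175),tim=(170,212,210,255),dock=(200,268,128,210),blk=(244,280,180,228),mug=(130,190,125,190),jar=(265,312,90,160))}[n]
    def B(k):
        u0,u1,v0,v1=box[k]; m=np.zeros(x.shape,bool); m[v0:v1,u0:u1]=1; return m&~np.isnan(x)
    org=(hsv[...,0]<22)&(hsv[...,0]>5)&(hsv[...,1]>150)
    rep('knob top',B('kn')&(z>44)&(z<56)); rep('big top',B('big')&(z>25))
    red=((hsv[...,0]<6)|(hsv[...,0]>172))&(hsv[...,1]>120)
    rep('btn',B('btn')&red&(z>78)); rep('timer',B('tim')&(z>20)); rep('dock top',B('dock')&(z>67)&(z<77))
    rep('blk top',B('blk')&(z>58)&(z<70)); rep('post',B('blk')&(z>84)); rep('mug',B('mug')&(z>20)); rep('jar',B('jar')&(z>100))
k=S['p'][180:325,180:310]; t=T['p'][160:275,145:345]
save('crop.png',np.hstack([cv2.resize(k,(390,435)),cv2.resize(t,(410,236)) if 0 else cv2.copyMakeBorder(cv2.resize(t,(400,230)),0,205,0,0,0)]))
E
```

```text
top knob top 255 med [ 466.7 -244.9   49.3] rect [ 466.8 -245.4] [37.8 38.8] 5.5
top big top 595 med [ 366.7 -181.1   67.7] rect [ 366.4 -183.9] [52.3 52.9] 16.5
top btn 115 med [512.5  47.8  85.2] rect [511.7  48.8] [25.1 25. ] 1.3
top timer 529 med [365.6 -46.3  46.1] rect [366.  -47.6] [58.4 60.6] 6.3
top dock top 1759 med [510.4  74.3  71.6] rect [511.3  69. ] [ 65.3 160.1] 3.0
top blk top 294 med [515.1 -64.6  63.1] rect [517.4 -65.8] [42.6 44.3] 1.5
top post 42 med [517.  -65.6  86.1] rect [517.  -65.6] [13.8 13.8] 1.2
top mug 1479 med [357.4 160.6  52.2] rect [357.1 137.7] [116.3  86.6] 84.2
top jar 888 med [673.1 123.  126.1] rect [675. 124.] [69.9 71. ] 2.9
scene knob top 424 med [ 468.  -249.    49.4] rect [ 468.8 -247.6] [39.  39.8] 3.9
scene big top 1127 med [ 366.2 -195.6   66.9] rect [ 368.4 -186.1] [53.5 53.8] 16.7
scene btn 108 med [513.1  42.8  84.8] rect [513.6  45.3] [24.3 26.3] 71.9
scene timer 756 med [364.4 -58.8  45.3] rect [366.1 -52.4] [59.5 58.9] 37.1
scene dock top 1386 med [511.3  60.1  71.1] rect [514.6  35.2] [ 65.  225.2] 2.1
scene blk top 386 med [515.5 -69.7  63. ] rect [521.  -47.3] [90.8 46.8] 84.3
scene post 41 med [518.8 -69.5  86.1] rect [519.2 -67.7] [16.  14.7] 90.0
scene mug 2097 med [362.3 163.9  72.2] rect [371.2 191.7] [233.4 104.2] 86.6
scene jar 699 med [672.8 112.  125.1] rect [677.3 120.8] [70.2 71.9] 5.0
```

View pics/crop.png

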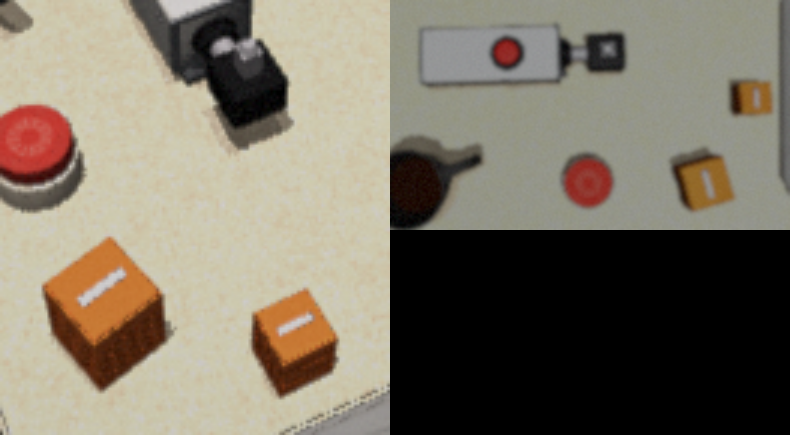

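The small knob is the one with a 38 mm top at (467,-246). The big one has a 53 mm top. The crop confirms the choice, so I'm moving.

{"api": "drive_tool", "payload": {
  "targets": [0.5,-0.36,0,0,0,0.07,1,1,-0.73,0,0,0,0.15,1,1,-0.73,0,0,0,0.15,1,1,-0.73,0,0,0,0.15,1]
}}

```text
clock: 0.5
ee_pos: [280.4, -512.5, 209.7]
tool_rot: [0.999, 0.046, 0.001, -0.001]
ft_force: [0.6, 0.1, 0.7]
width: 85.8
grasp_force: 0.0
```

```bash
cat >> h.py <<'E'
from scipy.spatial.transform import Rotation as Ro
def go(x,y,z,yaw):
    s=bot.read_state(); R=Ro.from_quat(s['tool_rot']); p=np.array(s['ee_pos'])
    G=Ro.from_euler('z',yaw,degrees=True)*Ro.from_quat([1,0,0,0])
    print('t',round(float(s['clock']),2),'p',p.round(1),'yaw',round(np.degrees(np.arctan2(*R.as_matrix()[[1,0],0])),2),'shift',(R.inv().apply(np.array([x,y,z])-p)/100).round(3),'turn',((R.inv()*G).as_rotvec()/(np.pi/2)).round(3),'F',np.round(s['ft_force'],1),'w',round(float(s['width']),1),'g',round(float(s['grasp_force']),1))
E
python3 -c "
from h import *
go(467.5,-246.3,130,4.7)"
```

```text
t 0.5 p [ 280.4 -512.5  209.7] yaw 5.23 shift [ 2.105 -2.48   0.803] turn [-0.001 -0.001  0.006] F [0.6 0.1 0.7] w 85.8 g 0.0
```

{"api": "drive_tool", "payload": {
  "targets": [0.4,-0.45,0,0,0,0,1,0.85,-1,0,0,0,0,1,0.85,-1,0,0,0,0,1,0.85,-1,0,0,0,0,1]
}}

```text
clock: 0.9
ee_pos: [356.1, -405.6, 209.8]
tool_rot: [0.999, 0.046, 0.001, -0.001]
ft_force: [-0.6, -0.0, -0.5]
width: 85.2
grasp_force: 0.0
```

{"api": "drive_tool", "payload": {
  "targets": [0.4,-0.45,0,0,0,0,1,0.85,-1,0.2,0,0,0,1,0.85,-1,0.4,0,0,0,1,0.85,-1,0.4,0,0,0,1,0.85,-1,0.4,0,0,0,1]
}}

```text
clock: 1.4
ee_pos: [428.5, -302.9, 169.0]
tool_rot: [0.999, 0.043, -0.001, -0.0]
ft_force: [-1.5, -0.7, 0.0]
width: 85.6
grasp_force: 0.0
```

```bash
python3 -c "
from h import *
go(467.5,-246.3,130,4.7)"
```

```text
t 1.4 p [ 428.5 -302.9  169. ] yaw 4.91 shift [ 0.438 -0.53   0.389] turn [-0.     0.001  0.002] F [-1.5 -0.7  0. ] w 85.6 g 0.0
```

{"api": "drive_tool", "payload": {
  "targets": [0.44,-0.53,0.3,0,0,0,1,0.44,-0.53,0.39,0,0,0,1,0.44,-0.53,0.39,0,0,0,1,0.44,-0.53,0.39,0,0,0,1,0.44,-0.53,0.39,0,0,0,1]
}}

```text
clock: 1.9
ee_pos: [468.0, -248.3, 131.6]
tool_rot: [0.999, 0.041, 0.0, 0.001]
ft_force: [0.5, -0.5, 0.6]
width: 85.3
grasp_force: 0.0
```

```bash
python3 -c "
from h import *
go(467.5,-246.3,25,4.7)
go(467.5,-246.3,25,4.7)
c=cams.capture('wrist'); print(c['mtx'],c['rvec'],c['tvec']); save('w1.png',c['pixels'])
go(467.5,-246.3,25,4.7)"
```

```text
t 1.9 p [ 468.  -248.3  131.6] yaw 4.69 shift [-0.004 -0.022  1.066] turn [ 0.001 -0.    -0.   ] F [ 0.5 -0.5  0.6] w 85.3 g 0.0
t 1.9 p [ 468.  -248.3  131.6] yaw 4.69 shift [-0.004 -0.022  1.066] turn [ 0.001 -0.    -0.   ] F [ 0.5 -0.5  0.6] w 85.3 g 0.0
[[297.31863964   0.         255.22105477]
 [  0.         297.31863964 191.3992878 ]
 [  0.           0.           1.        ]] [-2.14695227  1.97797378  0.28205664] [-286.46122526  414.74613583  427.88431919]
t 1.95 p [ 468.1 -248.1  131.7] yaw 4.7 shift [-0.005 -0.02   1.067] turn [ 0.001 -0.001  0.   ] F [-0.  -0.2  0.4] w 85.5 g 0.0
```

View pics/w1.png

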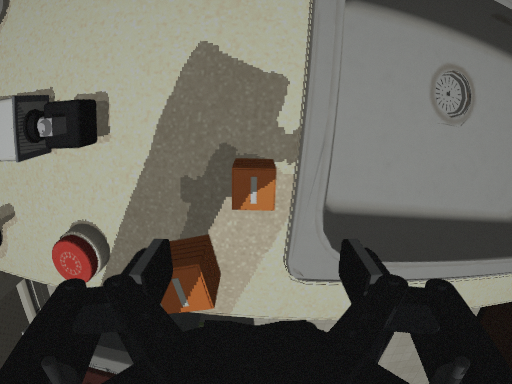

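The wrist view shows the small knob at (254,185), midway between the fingers at (150,265) and (360,265). The big knob at (190,280) and the timer at (75,258) are clear of the fingers.

{"api": "drive_tool", "payload": {
  "targets": [0,-0.02,0.4,0,0,0,1,0,-0.02,0.8,0,0,0,1,0,-0.02,1,0,0,0,1,0,-0.02,1,0,0,0,1]
}}

```text
clock: 2.35
ee_pos: [466.0, -244.2, 28.6]
tool_rot: [0.999, 0.042, -0.002, -0.001]
ft_force: [-0.2, -0.1, 0.8]
width: 85.7
grasp_force: 0.0
```

{"api": "drive_tool", "payload": {
  "targets": [0,0,0.06,0,0,0,0.5,0,0,0.06,0,0,0,-0.5,0,0,0.06,0,0,0,-1,0,0,0.06,0,0,0,-1,0,0,0.06,0,0,0,-1]
}}

```text
clock: 2.85
ee_pos: [469.4, -244.5, 26.4]
tool_rot: [0.999, 0.042, 0.001, 0.001]
ft_force: [-1.6, -0.3, 7.2]
width: 32.3
grasp_force: 59.1
```

{"api": "drive_tool", "payload": {
  "targets": [0,0,0,0,0,0,-1,0,0,0,0,0,0,-1,0,0,0,0,0,0,-1,0,0,0,0,0,0,-1,0,0,0,0,0,0,-1]
}}

```text
clock: 3.35
ee_pos: [469.4, -244.6, 26.5]
tool_rot: [0.999, 0.042, 0.001, 0.001]
ft_force: [-1.0, -1.1, 7.8]
width: 32.1
grasp_force: 59.2
```

{"api": "drive_tool", "payload": {
  "targets": [0,0,-0.4,0,0,0,-1,0,0,-0.8,0,0,0,-1,0,0,-1,0,0,0,-1,0,0,-1,0,0,0,-1,0,0,-1,0,0,0,-1]
}}

```text
clock: 3.85
ee_pos: [468.5, -243.8, 125.1]
tool_rot: [0.999, 0.043, 0.0, 0.0]
ft_force: [-0.7, 0.0, -0.7]
width: 31.9
grasp_force: 59.7
```

```bash
python3 - <<'E'
from h import *
go(518,-66.2,140,2.7)
c,W=cloud('scene'); p=c['pixels']
a=cv2.resize(p[140:320,200:400],(600,540)); save('g1.png',a); np.savez('sc1',W=W,p=p)
E
```

```text
t 3.85 p [ 468.5 -243.8  125.1] yaw 4.88 shift [ 0.644 -1.728 -0.149] turn [ 0.    -0.001  0.024] F [-0.7  0.  -0.7] w 31.9 g 59.7
```

View pics/g1.png

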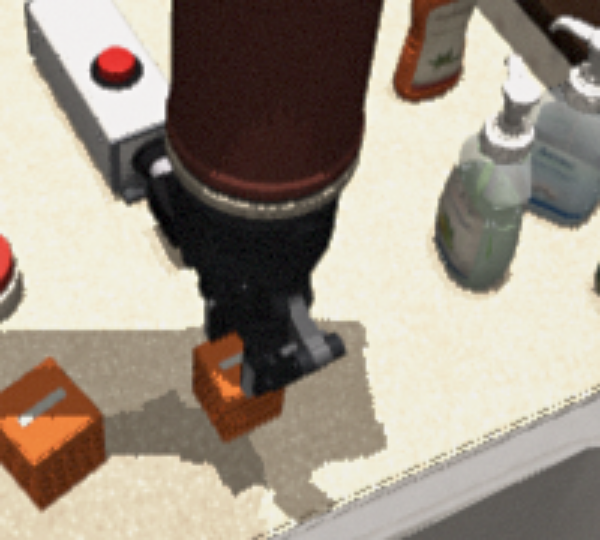

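The knob is held, at (235,385) in the crop. I'm measuring its pose in the grip.

```bash
python3 - <<'E'
from h import *
def ana(W,p,n):
    hsv=cv2.cvtColor(p,cv2.COLOR_RGB2HSV).astype(int)
    m=(hsv[...,0]<22)&(hsv[...,0]>4)&(hsv[...,1]>140)&(np.abs(W[...,0]-468)<45)&(np.abs(W[...,1]+245)<45)&(W[...,2]>60)
    Q=W[m]; print(n,len(Q),Q.min(0).round(1),Q.max(0).round(1))
    # normals
    gu=np.gradient(W,axis=1);gv=np.gradient(W,axis=0); N=np.cross(gu,gv);N/=np.linalg.norm(N,axis=-1,keepdims=True)
    for ax in range(3):
        k=m&(np.abs(N[...,ax])>.85)
        if k.sum()<8: continue
        P=W[k]; c0=np.median(P,0); P=P[np.abs(P[:,ax]-c0[ax])<3]; c0=P.mean(0); nn=np.linalg.svd(P-c0)[2][2]; nn*=np.sign(nn[ax])
        print(ax,len(P),c0.round(1),nn.round(3),'range',P.min(0).round(1),P.max(0).round(1))
S=np.load('sc1.npz'); ana(S['W'],S['p'],'scene')
c,W=cloud('top'); ana(W,c['pixels'],'top'); go(518,-66.2,140,2.7)
c=cams.capture('wrist'); save('w2.png',c['pixels'])
E
```

```text
scene 2721 [ 423.1 -290.    99.7] [ 512.8 -200.7  584.5]
0 59 [ 435.2 -267.9  411.7] [0.954 0.3   0.017] range [ 433.1 -282.3  353.2] [ 439.  -262.6  566.8]
1 328 [ 453.8 -281.2  452.9] [ 0.035  0.999 -0.001] range [ 423.1 -283.7  350.1] [ 491.  -277.7  573.4]
2 52 [ 477.1 -239.8  556.1] [-0.032  0.032  0.999] range [ 441.3 -289.9  554. ] [ 502.1 -208.5  559.8]
top 2229 [ 423.  -289.9  117.1] [ 513.  -200.   584.8]
0 17 [ 453.8 -226.2  383.7] [ 0.999 -0.041 -0.009] range [ 452.  -249.9  128.6] [ 457.6 -215.3  567.5]
1 139 [ 473.9 -204.9  425. ] [ 0.036  0.999 -0.002] range [ 425.9 -208.5  293.5] [ 512.1 -202.8  579.6]
2 65 [ 474.  -247.7  558.5] [ 0.307 -0.116  0.945] range [ 451.  -288.6  556. ] [ 497.4 -201.7  562. ]
t 3.95 p [ 467.6 -243.4  123.7] yaw 4.88 shift [ 0.652 -1.723 -0.162] turn [-0.001  0.001  0.024] F [-0.6  0.2 -1.4] w 31.4 g 59.7
```

View pics/w2.png

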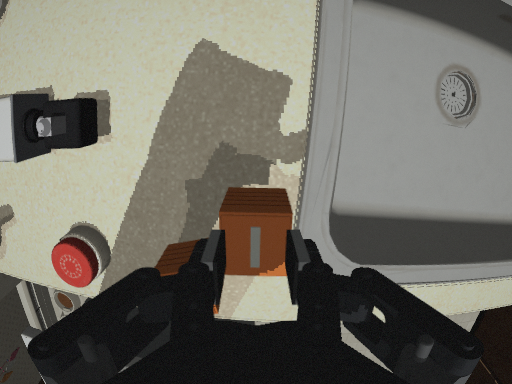

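The wrist view shows the knob upright in the pads. Its top is centred near (255,243) and square to the jaws. I'm repeating the analysis without the arm's brown pixels.

```bash
cat > ana.py <<'E'
from h import *
def ana(n,cx,cy,z0,z1,C=None,r=40):
    if C is None:
        c,W=cloud(n); p=c['pixels']
    else: W,p=C
    hsv=cv2.cvtColor(p,cv2.COLOR_RGB2HSV).astype(int)
    m=(hsv[...,0]<22)&(hsv[...,0]>4)&(hsv[...,1]>140)&(np.abs(W[...,0]-cx)<r)&(np.abs(W[...,1]-cy)<r)&(W[...,2]>z0)&(W[...,2]<z1)
    Q=W[m]; print(n,len(Q),np.percentile(Q,[1,99],axis=0).round(1).tolist())
    gu=np.gradient(W,axis=1);gv=np.gradient(W,axis=0); N=np.cross(gu,gv);N/=np.linalg.norm(N,axis=-1,keepdims=True)
    for ax in range(3):
        k=m&(np.abs(N[...,ax])>.85)
        if k.sum()<12: continue
        P=W[k]; c0=np.median(P,0); P=P[np.abs(P[:,ax]-c0[ax])<4]; c0=P.mean(0); nn=np.linalg.svd(P-c0)[2][2]; nn*=np.sign(nn[ax])
        print(ax,len(P),c0.round(1),nn.round(3),'range',P.min(0).round(1),P.max(0).round(1))
E
python3 - <<'E'
from ana import *
S=np.load('sc1.npz'); ana('scene',468,-245,90,170,(S['W'],S['p'])); ana('top',468,-245,90,170)
S=np.load('scene.npz'); ana('scene0',468,-245,3,60,(S['W'],S['p'])); 
E
```

```text
scene 555 [[448.1, -265.6, 101.1], [485.6, -228.1, 152.2]]
0 162 [ 449.3 -247.1  125.3] [ 0.998  0.065 -0.002] range [ 447.8 -264.5   99.7] [ 451.2 -227.7  148.6]
1 165 [ 466.5 -263.6  120.6] [-0.069  0.997 -0.017] range [ 451.2 -265.7  101.9] [ 486.  -261.7  147.9]
2 85 [ 458.4 -243.7  148.4] [ 0.011 -0.01   1.   ] range [ 450.2 -262.   145.4] [ 472.  -227.9  150.7]
top 22 [[450.0, -234.8, 123.4], [481.8, -221.3, 156.5]]
scene0 598 [[449.1, -267.5, 5.5], [487.0, -230.0, 52.1]]
0 108 [ 450.2 -250.7   29.1] [ 0.998  0.053 -0.015] range [ 448.9 -267.9    5.4] [ 452.1 -233.5   50.1]
1 166 [ 469.4 -266.1   28.3] [-0.064  0.998 -0.004] range [ 451.  -268.6    3.7] [ 487.2 -262.9   50.4]
2 174 [ 468.5 -247.4   49.6] [0.016 0.012 1.   ] range [ 450.1 -266.5   47.2] [ 486.1 -229.5   52.4]
```

{"api": "drive_tool", "payload": {
  "targets": [0,0,-0.2,0,0,0,-1,0.15,-0.4,-0.2,0,0,0,-1,0.33,-0.86,-0.2,0,0,0,-1,0.33,-0.86,-0.2,0,0,0,-1]
}}

```text
clock: 4.45
ee_pos: [495.6, -147.9, 144.3]
tool_rot: [0.999, 0.047, 0.0, -0.002]
ft_force: [0.8, 0.1, -0.5]
width: 32.0
grasp_force: 59.9
```

{"api": "drive_tool", "payload": {
  "targets": [0.15,-0.4,0,0,0,0.017,-1,0.326,-0.862,0,0,0,0.017,-1,0.326,-0.862,0,0,0,0.017,-1,0.326,-0.862,0,0,0,0.017,-1,0.326,-0.862,0,0,0,0.017,-1]
}}

```text
clock: 4.95
ee_pos: [518.5, -67.7, 144.1]
tool_rot: [1.0, 0.029, -0.001, 0.0]
ft_force: [0.1, -0.7, -0.6]
width: 31.6
grasp_force: 59.9
```

```bash
python3 - <<'E'
from ana import *
go(518.6,-66.8,115,2.9)
c,W=cloud('scene'); ana('scene',519,-67,85,175,(W,c['pixels']))
S0=np.load('scene.npz');hsv=cv2.cvtColor(S0['p'],cv2.COLOR_RGB2HSV)
# block faces / post faces in initial scene image
W=S0['W'];gu=np.gradient(W,axis=1);gv=np.gradient(W,axis=0);N=np.cross(gu,gv);N/=np.linalg.norm(N,axis=-1,keepdims=True)
b=(np.abs(W[...,0]-518)<32)&(np.abs(W[...,1]+67)<32)
for nm,zz,r in(('blk',(28,62),30),('post',(67,85),11)):
  m=b&(W[...,2]>zz[0])&(W[...,2]<zz[1])&(np.hypot(W[...,0]-519,W[...,1]+68)<r+2)
  for ax in(0,1):
    k=m&(np.abs(N[...,ax])>.8); P=W[k]
    if len(P)>3: print(nm,ax,len(P),np.median(P,0).round(1),P.min(0).round(1),P.max(0).round(1))
c,W=cloud('scene');save('g2.png',cv2.resize(c['pixels'][130:250,200:340],(700,600)))
go(518.6,-66.8,115,2.9)
E
```

```text
t 4.95 p [518.5 -67.7 144.1] yaw 3.3 shift [ 0.002 -0.009  0.291] turn [0.    0.001 0.004] F [ 0.1 -0.7 -0.6] w 31.6 g 59.9
scene 512 [[498.3, -89.6, 118.6], [536.3, -51.9, 171.0]]
0 130 [499.3 -70.4 142.4] [ 0.999  0.032 -0.   ] range [498.1 -89.4 117.9] [501.  -51.3 166.9]
1 195 [516.7 -87.4 142.2] [-0.031  0.999 -0.009] range [501.8 -90.7 119.3] [536.5 -85.  166.6]
2 54 [508.  -65.8 167.2] [-0.072  0.056  0.996] range [500.5 -86.9 164.2] [521.7 -53.3 169.4]
blk 0 97 [498.3 -71.   49. ] [496.5 -89.1  30.1] [541.3 -48.6  62. ]
blk 1 132 [518.8 -89.4  46.4] [500.4 -92.   29.6] [540.5 -86.9  61.9]
post 0 21 [512.6 -67.5  77.6] [511.8 -73.4  68.2] [527.8 -62.   84.2]
post 1 30 [520.3 -74.7  77. ] [513.1 -77.4  67.4] [527.8 -72.5  84.8]
t 5.05 p [518.6 -68.1 144.4] yaw 3.23 shift [ 0.    -0.013  0.294] turn [0.    0.    0.004] F [ 0.2  0.5 -0.5] w 31.4 g 59.9
```

View pics/g2.png

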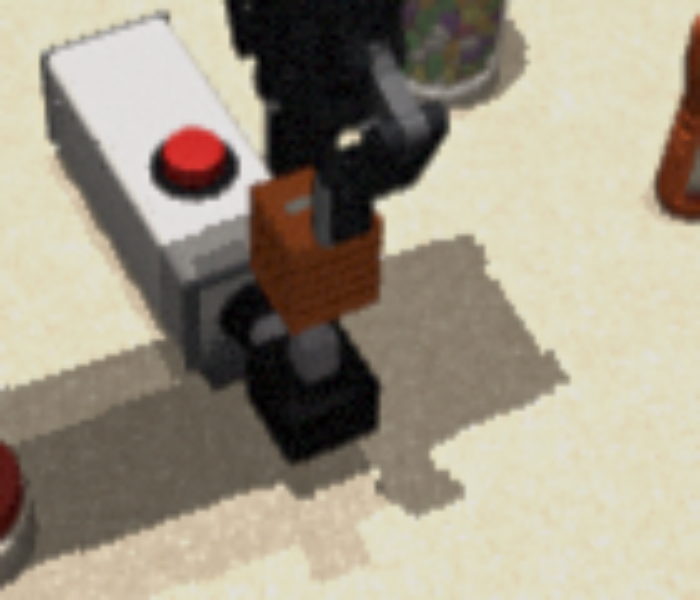

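The knob is above the post, upright. Against the scene-camera faces of the post and block it is about 1.5 mm short in x and 1 mm in y. I'll correct that and lower it gently.

{"api": "drive_tool", "payload": {
  "targets": [0.015,-0.01,0.1,0,0,0.004,-1,0.015,-0.01,0.22,0,0,0.004,-1,0.015,-0.01,0.3,0,0,0.004,-1,0.015,-0.01,0.33,0,0,0.004,-1,0.015,-0.01,0.33,0,0,0.004,-1]
}}

```text
clock: 5.55
ee_pos: [520.0, -65.5, 110.9]
tool_rot: [1.0, 0.026, -0.001, -0.0]
ft_force: [-0.6, -0.2, -0.1]
width: 31.7
grasp_force: 59.9
```

{"api": "drive_tool", "payload": {
  "targets": [0,0,0.03,0,0,0,-1,0,0,0.06,0,0,0,-1,0,0,0.08,0,0,0,-1,0,0,0.08,0,0,0,-1]
}}

```text
clock: 5.95
ee_pos: [520.4, -65.5, 103.5]
tool_rot: [1.0, 0.026, -0.0, -0.0]
ft_force: [-0.1, 0.3, -0.4]
width: 32.0
grasp_force: 59.9
```

It slid onto the square section with no force. Pushing it home now.

{"api": "drive_tool", "payload": {
  "targets": [0,0,0.05,0,0,0,-1,0,0,0.09,0,0,0,-1,0,0,0.12,0,0,0,-1,0,0,0.12,0,0,0,-1,0,0,0.12,0,0,0,-1]
}}

```text
clock: 6.45
ee_pos: [520.5, -65.5, 91.7]
tool_rot: [1.0, 0.026, -0.0, -0.0]
ft_force: [0.4, -0.0, -1.4]
width: 31.8
grasp_force: 59.9
```

{"api": "drive_tool", "payload": {
  "targets": [0,0,0.01,0,0,0,-1,0,0,0.02,0,0,0,-1,0,0,0.02,0,0,0,-1,0,0,0.02,0,0,0,-1]
}}

```text
clock: 6.85
ee_pos: [520.9, -65.7, 90.3]
tool_rot: [1.0, 0.026, 0.0, 0.0]
ft_force: [-0.9, -0.1, 5.2]
width: 31.5
grasp_force: 62.2
```

{"api": "drive_tool", "payload": {
  "targets": [0,0,0.01,0,0,0,-1,0,0,0.015,0,0,0,-1,0,0,0.015,0,0,0,-1]
}}

```text
clock: 7.15
ee_pos: [521.4, -66.0, 89.8]
tool_rot: [1.0, 0.026, 0.001, 0.0]
ft_force: [-4.3, -2.1, 14.8]
width: 31.7
grasp_force: 65.6
```

```bash
python3 - <<'E'
from ana import *
ana('scene',519,-67,50,122); go(513,47.5,100,2.9)
E
```

```text
scene 491 [[500.8, -88.6, 61.6], [538.8, -50.4, 116.6]]
0 122 [501.8 -67.7  89.2] [ 1.     0.031 -0.005] range [500.1 -85.5  61.8] [503.2 -51.  113.3]
1 194 [520.7 -85.6  85.4] [-0.042  0.999 -0.011] range [503.1 -89.   52.4] [538.7 -83.2 114.5]
2 68 [509.8 -65.2 113. ] [-0.05   0.027  0.998] range [502.8 -84.7 110.4] [521.5 -49.4 116.1]
t 7.2 p [521.4 -66.   89.9] yaw 2.96 shift [-0.025 -1.137 -0.103] turn [ 0.001 -0.001  0.001] F [-4.4 -1.9 14.9] w 31.7 g 65.5
```

Seated: its top is at 113 and its underside is on the block. I'll release it, rise and move over to the button.

{"api": "drive_tool", "payload": {
  "targets": [0,0,-0.01,0,0,0,0,0,0,-0.01,0,0,0,0.4,0,0,-0.01,0,0,0,0.4,0,0,-0.01,0,0,0,0.4]
}}

```text
clock: 7.6
ee_pos: [520.3, -65.4, 88.9]
tool_rot: [1.0, 0.026, -0.0, -0.0]
ft_force: [-0.4, 0.4, 0.6]
width: 59.8
grasp_force: 0.0
```

{"api": "drive_tool", "payload": {
  "targets": [0,0,-0.2,0,0,0,0.4,0,0,-0.5,0,0,0,0.4,0,0,-0.7,0,0,0,0.4,0,0,-0.7,0,0,0,0.4]
}}

```text
clock: 8.0
ee_pos: [522.2, -65.5, 162.0]
tool_rot: [1.0, 0.026, 0.002, 0.0]
ft_force: [0.0, 1.0, -0.7]
width: 59.8
grasp_force: 0.0
```

{"api": "drive_tool", "payload": {
  "targets": [0,-0.4,0,0,0,0,-0.5,-0.01,-0.8,0,0,0,0,-1,-0.01,-1,0,0,0,0,-1,-0.01,-1,0,0,0,0,-1,-0.01,-1,0,0,0,0,-1]
}}

```text
clock: 8.5
ee_pos: [513.9, 34.2, 158.5]
tool_rot: [1.0, 0.026, -0.001, 0.0]
ft_force: [-0.3, -0.6, 0.1]
width: 0.0
grasp_force: 0.0
```

```bash
python3 - <<'E'
from ana import *
ana('scene',519,-67,50,122); go(514.5,48.5,100,2.9)
E
```

```text
scene 598 [[500.6, -87.4, 62.7], [538.2, -48.9, 115.8]]
0 125 [501.6 -68.9  88.5] [ 0.999  0.034 -0.002] range [499.9 -85.9  61.1] [503.  -46.4 113.8]
1 202 [520.5 -85.7  88.4] [-0.034  0.999 -0.002] range [503.3 -88.1  62.7] [538.4 -82.2 113.4]
2 115 [519.  -68.1 113.3] [-0.004  0.004  1.   ] range [502.  -84.4 110.1] [537.1 -51.  116.2]
t 8.55 p [514.1  33.3 158.6] yaw 2.95 shift [ 0.013 -0.152  0.586] turn [0.    0.001 0.001] F [0.3 0.2 0.6] w -0.0 g 0.0
```

{"api": "drive_tool", "payload": {
  "targets": [0.01,-0.15,0,0,0,0,-1,0.01,-0.15,0.3,0,0,0,-1,0.01,-0.15,0.55,0,0,0,-1,0.01,-0.15,0.57,0,0,0,-1,0.01,-0.15,0.57,0,0,0,-1]
}}

```text
clock: 9.05
ee_pos: [514.3, 48.3, 102.1]
tool_rot: [1.0, 0.025, -0.001, 0.0]
ft_force: [0.3, 0.8, 0.8]
width: -0.3
grasp_force: 0.0
```

{"api": "drive_tool", "payload": {
  "targets": [0,0,0.03,0,0,0,-1,0,0,0.06,0,0,0,-1,0,0,0.08,0,0,0,-1,0,0,0.08,0,0,0,-1]
}}

```text
clock: 9.45
ee_pos: [514.5, 49.3, 94.3]
tool_rot: [1.0, 0.026, 0.0, 0.0]
ft_force: [0.5, -0.2, -1.1]
width: 0.0
grasp_force: 0.0
```

{"api": "drive_tool", "payload": {
  "targets": [0,0,0.02,0,0,0,-1,0,0,0.03,0,0,0,-1,0,0,0.03,0,0,0,-1]
}}

```text
clock: 9.75
ee_pos: [514.5, 49.4, 91.1]
tool_rot: [1.0, 0.026, -0.0, -0.0]
ft_force: [-0.2, 0.2, -0.0]
width: 0.1
grasp_force: 0.0
```

{"api": "drive_tool", "payload": {
  "targets": [0,0,0.02,0,0,0,-1,0,0,0.03,0,0,0,-1,0,0,0.03,0,0,0,-1]
}}

```text
clock: 10.05
ee_pos: [514.4, 49.3, 88.0]
tool_rot: [1.0, 0.026, -0.0, -0.0]
ft_force: [-0.4, 1.2, -0.1]
width: -0.0
grasp_force: 0.0
```

{"api": "drive_tool", "payload": {
  "targets": [0,0,0.02,0,0,0,-1,0,0,0.03,0,0,0,-1,0,0,0.03,0,0,0,-1]
}}

```text
clock: 10.35
ee_pos: [514.4, 49.3, 85.0]
tool_rot: [1.0, 0.026, -0.0, -0.0]
ft_force: [0.0, 0.1, 1.2]
width: 0.2
grasp_force: 0.0
```

```bash
python3 - <<'E'
from h import *
c,W=cloud('scene'); a=cv2.resize(c['pixels'][120:230,190:310],(600,550)); save('b1.png',a)
E
```

```text
(no output)
```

View pics/b1.png

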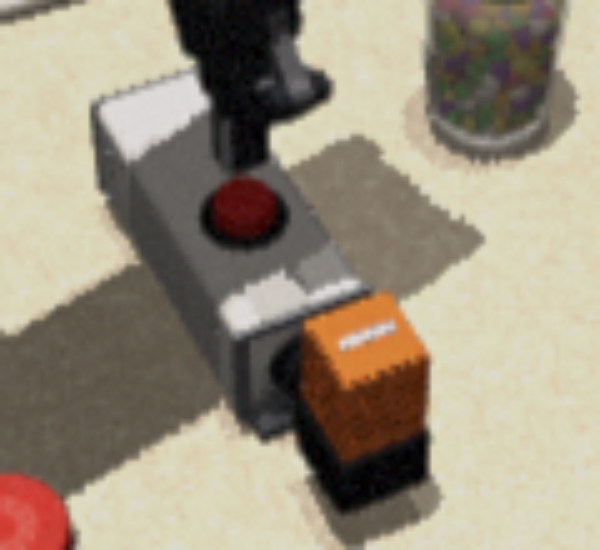

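In the crop the fingertip is at (240,165) and the button at (245,208), so the tip is either still above the button or behind it. I'm checking the depth.

```bash
python3 - <<'E'
from h import *
c,W=cloud('scene')
for v in range(144,172,3): print(v,c['pixels'][v,238].tolist(),W[v,238].round(0).tolist(), W[v,234].round(0).tolist(),W[v,242].round(0).tolist())
c,W=cloud('top'); 
m=(np.abs(W[...,0]-514)<60)&(np.abs(W[...,1]-49)<60)
print(bot.read_state()['ft_force'],bot.read_state()['ee_pos'])
E
```

```text
144 [0, 2, 4] [504.0, 19.0, 162.0] [504.0, 42.0, 140.0] [504.0, -2.0, 180.0]
147 [11, 12, 11] [504.0, 19.0, 152.0] [504.0, 43.0, 131.0] [520.0, 36.0, 131.0]
150 [15, 13, 16] [510.0, 35.0, 127.0] [504.0, 42.0, 123.0] [519.0, 34.0, 124.0]
153 [25, 21, 23] [510.0, 36.0, 117.0] [504.0, 44.0, 111.0] [534.0, 72.0, 73.0]
156 [83, 22, 20] [518.0, 56.0, 85.0] [514.0, 72.0, 72.0] [526.0, 53.0, 85.0]
159 [84, 18, 15] [515.0, 49.0, 84.0] [506.0, 52.0, 85.0] [523.0, 45.0, 84.0]
162 [89, 21, 23] [511.0, 40.0, 85.0] [502.0, 41.0, 88.0] [519.0, 36.0, 85.0]
165 [61, 3, 4] [508.0, 34.0, 82.0] [503.0, 43.0, 76.0] [518.0, 34.0, 78.0]
168 [16, 10, 13] [508.0, 34.0, 73.0] [499.0, 34.0, 77.0] [515.0, 28.0, 75.0]
171 [100, 98, 93] [505.0, 26.0, 72.0] [498.0, 31.0, 70.0] [513.0, 24.0, 71.0]
[ 0.19827488 -0.05199634  0.32691051] [514.52632208  49.3609086   85.23674154]
```

The button is still up at 85 mm, and the fingertips are centred over it but higher than the nominal geometry gives. I'll keep going down and watch the force.

{"api": "drive_tool", "payload": {
  "targets": [0,0,0.02,0,0,0,-1,0,0,0.04,0,0,0,-1,0,0,0.05,0,0,0,-1,0,0,0.05,0,0,0,-1]
}}

```text
clock: 10.9
ee_pos: [514.3, 49.3, 80.0]
tool_rot: [1.0, 0.026, -0.0, -0.0]
ft_force: [0.1, -0.4, 0.5]
width: 0.1
grasp_force: 0.0
```

{"api": "drive_tool", "payload": {
  "targets": [0,0,0.01,0,0,0,-1,0,0,0.02,0,0,0,-1,0,0,0.03,0,0,0,-1,0,0,0.03,0,0,0,-1]
}}

```text
clock: 11.3
ee_pos: [514.4, 49.3, 77.1]
tool_rot: [1.0, 0.026, -0.0, -0.0]
ft_force: [0.1, -0.6, 0.2]
width: 0.5
grasp_force: 0.0
```

```bash
python3 - <<'E'
from h import *
c,W=cloud('scene')
p=c['pixels'].astype(int)
for v in range(147,166,2): print(v,[(p[v,u].tolist(),W[v,u].round(0).astype(int).tolist()) for u in (234,238,242)])
E
```

```text
147 [([55, 54, 54], [504, 42, 131]), ([6, 5, 11], [504, 18, 154]), ([6, 8, 9], [505, 0, 170])]
149 [([55, 51, 52], [505, 44, 124]), ([11, 12, 10], [504, 19, 147]), ([9, 10, 12], [519, 35, 126])]
151 [([52, 53, 52], [504, 42, 120]), ([8, 14, 12], [509, 34, 125]), ([10, 11, 14], [519, 35, 120])]
153 [([52, 52, 51], [503, 42, 114]), ([12, 11, 7], [510, 34, 119]), ([10, 14, 14], [519, 35, 114])]
155 [([59, 58, 58], [505, 46, 104]), ([10, 13, 14], [510, 36, 111]), ([52, 42, 42], [520, 37, 105])]
157 [([83, 32, 32], [508, 55, 87]), ([67, 28, 26], [517, 53, 85]), ([83, 25, 23], [525, 50, 85])]
159 [([84, 13, 10], [507, 53, 83]), ([86, 17, 16], [514, 47, 86]), ([84, 16, 16], [523, 46, 83])]
161 [([86, 16, 11], [504, 47, 84]), ([84, 13, 15], [513, 45, 82]), ([86, 19, 15], [520, 39, 85])]
163 [([64, 8, 7], [502, 42, 84]), ([88, 21, 16], [510, 36, 86]), ([69, 16, 12], [517, 33, 86])]
165 [([57, 12, 10], [502, 42, 77]), ([65, 14, 14], [509, 34, 82]), ([58, 17, 14], [518, 34, 79])]
```

The tip's lower edge is really near z≈100, so there is about 15 mm left to contact.

{"api": "drive_tool", "payload": {
  "targets": [0,0,0.03,0,0,0,-1,0,0,0.06,0,0,0,-1,0,0,0.08,0,0,0,-1,0,0,0.09,0,0,0,-1,0,0,0.1,0,0,0,-1]
}}

```text
clock: 11.85
ee_pos: [514.5, 49.4, 67.1]
tool_rot: [1.0, 0.026, -0.0, -0.0]
ft_force: [0.1, -1.0, 0.3]
width: 0.2
grasp_force: 0.0
```

{"api": "drive_tool", "payload": {
  "targets": [0,0,0.01,0,0,0,-1,0,0,0.02,0,0,0,-1,0,0,0.03,0,0,0,-1,0,0,0.03,0,0,0,-1]
}}

```text
clock: 12.25
ee_pos: [514.6, 49.4, 64.2]
tool_rot: [1.0, 0.026, 0.0, -0.0]
ft_force: [-0.1, 0.9, 0.4]
width: 0.2
grasp_force: 0.0
```

{"api": "drive_tool", "payload": {
  "targets": [0,0,0.01,0,0,0,-1,0,0,0.02,0,0,0,-1,0,0,0.03,0,0,0,-1,0,0,0.03,0,0,0,-1]
}}

```text
clock: 12.65
ee_pos: [514.6, 49.3, 61.1]
tool_rot: [1.0, 0.026, 0.0, -0.0]
ft_force: [-0.9, -0.5, 0.5]
width: -0.1
grasp_force: 0.4
```

```bash
python3 - <<'E'
from h import *
c,W=cloud('scene')
p=c['pixels'].astype(int)
for v in range(150,170,2): print(v,[(p[v,u].tolist(),W[v,u].round(0).astype(int).tolist()) for u in (234,238,242)])
t,Wt=cloud('top'); a=cv2.resize(c['pixels'][120:210,190:290],(500,450)); save('b2.png',a)
go(514,49,60,2.9)
E
```

```text
150 [([14, 16, 16], [502, 36, 129]), ([19, 18, 18], [505, 21, 142]), ([13, 13, 4], [506, 1, 160])]
152 [([51, 52, 51], [504, 44, 114]), ([8, 11, 16], [505, 21, 136]), ([17, 17, 21], [506, 3, 153])]
154 [([52, 53, 54], [504, 44, 109]), ([11, 10, 8], [505, 22, 130]), ([11, 3, 13], [509, 10, 140])]
156 [([47, 47, 47], [504, 45, 101]), ([6, 9, 3], [510, 37, 107]), ([10, 10, 8], [519, 35, 105])]
158 [([44, 46, 44], [504, 45, 96]), ([8, 7, 8], [509, 34, 104]), ([4, 6, 10], [519, 36, 97])]
160 [([58, 45, 46], [504, 45, 89]), ([6, 12, 10], [508, 33, 99]), ([39, 7, 5], [519, 36, 91])]
162 [([82, 13, 15], [503, 44, 84]), ([60, 22, 24], [512, 43, 81]), ([86, 11, 11], [520, 39, 81])]
164 [([71, 9, 5], [503, 44, 77]), ([86, 21, 19], [510, 38, 81]), ([75, 14, 9], [518, 34, 81])]
166 [([26, 5, 0], [502, 42, 74]), ([64, 21, 16], [509, 36, 77]), ([36, 12, 9], [518, 33, 76])]
168 [([18, 18, 19], [500, 36, 75]), ([14, 12, 13], [507, 31, 77]), ([12, 10, 12], [515, 28, 75])]
t 12.75 p [514.6  49.4  61.1] yaw 2.99 shift [-0.006  0.003  0.011] turn [-0.    -0.     0.001] F [ 0.1 -0.3 -0.1] w -0.2 g 0.3
```

View pics/b2.png

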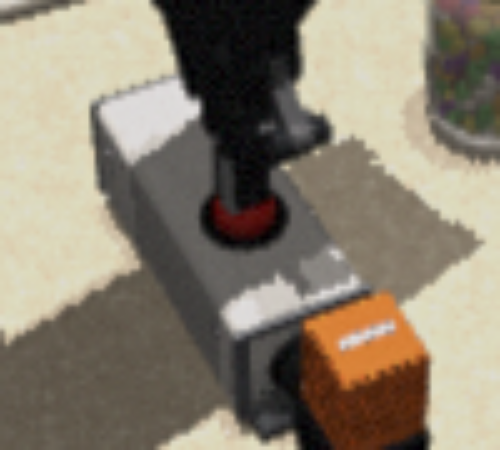

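The fingertips now cover the button at (245,205), and its top has dropped from 85 to 81. I'll continue to the hard stop.

{"api": "drive_tool", "payload": {
  "targets": [0,0,0.01,0,0,0,-1,0,0,0.02,0,0,0,-1,0,0,0.02,0,0,0,-1,0,0,0.02,0,0,0,-1]
}}

```text
clock: 13.15
ee_pos: [514.6, 49.3, 59.1]
tool_rot: [1.0, 0.026, 0.0, -0.0]
ft_force: [0.3, 0.8, 0.7]
width: -0.0
grasp_force: 0.2
```

{"api": "drive_tool", "payload": {
  "targets": [0,0,0.01,0,0,0,-1,0,0,0.02,0,0,0,-1,0,0,0.02,0,0,0,-1,0,0,0.02,0,0,0,-1]
}}

```text
clock: 13.55
ee_pos: [514.6, 49.4, 58.3]
tool_rot: [1.0, 0.026, 0.0, 0.0]
ft_force: [-6.1, -0.8, 14.7]
width: 0.0
grasp_force: 7.5
```

Hard stop reached at 14.7 N. I'll lift off and go back to the knob.

{"api": "drive_tool", "payload": {
  "targets": [0,0,-0.4,0,0,0,-1,0,0,-0.8,0,0,0,-1,0,0,-1,0,0,0,-1,0,0,-1,0,0,0,0.4,0,0,-1,0,0,0,0.4]
}}

```text
clock: 14.05
ee_pos: [514.4, 49.2, 157.0]
tool_rot: [1.0, 0.026, 0.0, 0.0]
ft_force: [0.3, -0.3, -1.0]
width: 28.5
grasp_force: 0.0
```

{"api": "drive_tool", "payload": {
  "targets": [0,0.4,0,0,0,0,0.4,0,0.8,0,0,0,0,0.4,0,1,0,0,0,0,0.4,0,1,0,0,0,0,0.4]
}}

```text
clock: 14.45
ee_pos: [518.6, -54.3, 155.3]
tool_rot: [1.0, 0.023, -0.002, 0.0]
ft_force: [0.2, -0.6, 0.1]
width: 59.6
grasp_force: 0.0
```

```bash
python3 - <<'E'
from ana import *
c,W=cloud('scene');p=c['pixels']; hsv=cv2.cvtColor(p,cv2.COLOR_RGB2HSV).astype(int)
m=((hsv[...,0]<6)|(hsv[...,0]>172))&(hsv[...,1]>120); m[:148]=0;m[172:]=0;m[:,:225]=0;m[:,252:]=0
print('btn',np.percentile(W[m][:,2],[10,50,80,90]).round(1),m.sum())
S=np.load('scene.npz'); print('btn0',np.percentile(S['W'][m][:,2],[10,50,80,90]).round(1))
ana('scene',519,-67,50,122,(W,p)); go(520.7,-65.8,89.5,2.9)
E
```

```text
btn [nan nan nan nan] 118
btn0 [75.4 84.1 85.9 86.4]
scene 606 [[500.5, -87.4, 61.3], [538.4, -48.6, 115.2]]
0 127 [501.6 -68.3  90.6] [ 0.999  0.035 -0.007] range [500.  -86.6  61.7] [503.5 -46.6 115.4]
1 201 [520.8 -85.6  88.5] [-0.033  0.999 -0.002] range [503.2 -87.9  52. ] [538.4 -83.2 114.6]
2 132 [520.  -68.2 113.1] [0.01 0.02 1.  ] range [503.3 -85.  110. ] [537.1 -50.3 116.3]
t 14.5 p [518.7 -51.9 155.5] yaw 2.82 shift [0.014 0.14  0.66 ] turn [-0.     0.002 -0.001] F [ 0.3  0.2 -0.4] w 59.7 g 0.0
```

{"api": "drive_tool", "payload": {
  "targets": [0.015,0.15,0,0,0,0,0.4,0.015,0.15,0.3,0,0,0,0.4,0.015,0.15,0.55,0,0,0,0.4,0.015,0.15,0.66,0,0,0,0.4,0.015,0.15,0.66,0,0,0,0.4]
}}

```text
clock: 15.0
ee_pos: [520.9, -64.9, 89.6]
tool_rot: [1.0, 0.027, -0.002, -0.0]
ft_force: [0.1, 0.4, 0.4]
width: 59.7
grasp_force: 0.0
```

{"api": "drive_tool", "payload": {
  "targets": [0,0,0,0,0,0,-0.3,0,0,0,0,0,0,-1,0,0,0,0,0,0,-1,0,0,0,0,0,0,-1,0,0,0,0,0,0,-1]
}}

```text
clock: 15.5
ee_pos: [522.9, -65.2, 92.2]
tool_rot: [1.0, 0.026, 0.001, 0.0]
ft_force: [0.3, 0.3, 7.0]
width: 0.7
grasp_force: 3.3
```

```bash
python3 - <<'E'
from ana import *
c,W=cloud('scene');p=c['pixels']; hsv=cv2.cvtColor(p,cv2.COLOR_RGB2HSV).astype(int)
m=((hsv[...,0]<6)|(hsv[...,0]>172))&(hsv[...,1]>120); m[:148]=0;m[172:]=0;m[:,:225]=0;m[:,252:]=0
print('btn',np.nanpercentile(W[m][:,2],[10,50,80,90]).round(1),m.sum())
ana('scene',519,-67,50,122,(W,p)); go(520.7,-65.8,89.5,2.9)
E
```

```text
btn [73.8 78.5 79.6 80.3] 119
scene 565 [[500.2, -96.1, 57.9], [538.8, -57.9, 115.4]]
0 135 [501.8 -76.4  87.6] [ 0.999  0.038 -0.013] range [498.3 -95.   54.2] [504.2 -55.7 113.4]
1 205 [520.9 -94.2  87.2] [-0.038  0.999  0.005] range [501.  -98.1  52.2] [539.  -91.3 113.4]
2 93 [518.9 -81.5 113. ] [0.011 0.007 1.   ] range [503.  -95.  110.2] [537.2 -61.7 115.5]
t 15.55 p [522.8 -65.2  92.2] yaw 3.0 shift [-0.022  0.004  0.027] turn [ 0.    -0.001  0.001] F [-0.7  1.6  6.4] w -0.2 g 3.4
```

The button is down at 80, but the fingers closed over the knob's top (width 0) and nudged it about 9 mm outward. I'm checking the real fingertip height from saved and current depth.

```bash
python3 - <<'E'
from h import *
def f(W,p,cx,cy,z0):
    dark=(p.max(-1)<75)&(p.astype(int).max(-1)-p.astype(int).min(-1)<22)
    m=dark&(np.abs(W[...,0]-cx)<16)&(np.abs(W[...,1]-cy)<75)&(W[...,2]>z0)
    Q=W[m]
    for a in range(-60,61,5):
        k=Q[(Q[:,1]-cy>=a)&(Q[:,1]-cy<a+5)]
        if len(k)>2: print(a,len(k),'zmin',np.sort(k[:,2])[:4].round(0),'zmax',k[:,2].max().round(0), 'x',k[:,0].min().round(0),k[:,0].max().round(0))
S=np.load('sc1.npz'); print('grip TCPz 125'); f(S['W'],S['p'],468.5,-243.8,90)
c,W=cloud('scene'); np.savez('sc2',W=W,p=c['pixels']); print('now TCPz 92'); f(W,c['pixels'],522,-65,85)
E
```

```text
grip TCPz 125
-60 390 zmin [216. 220. 221. 222.] zmax 537.0 x 461.0 484.0
-55 837 zmin [203. 210. 211. 212.] zmax 545.0 x 456.0 483.0
-50 652 zmin [197. 199. 199. 202.] zmax 546.0 x 453.0 469.0
-45 147 zmin [193. 198. 199. 201.] zmax 555.0 x 453.0 483.0
-40 503 zmin [197. 202. 202. 204.] zmax 450.0 x 453.0 484.0
-35 191 zmin [167. 171. 174. 184.] zmax 322.0 x 453.0 484.0
-30 175 zmin [156. 158. 159. 159.] zmax 321.0 x 453.0 480.0
-25 144 zmin [147. 153. 158. 158.] zmax 254.0 x 453.0 479.0
-20 36 zmin [156. 159. 162. 166.] zmax 253.0 x 453.0 478.0
-15 5 zmin [218. 223. 224. 230.] zmax 232.0 x 453.0 453.0
10 40 zmin [153. 155. 155. 156.] zmax 222.0 x 453.0 467.0
15 98 zmin [152. 152. 153. 153.] zmax 203.0 x 455.0 471.0
20 4 zmin [191. 194. 195. 195.] zmax 195.0 x 454.0 455.0
35 11 zmin [195. 198. 199. 199.] zmax 569.0 x 453.0 455.0
40 3 zmin [200. 201. 205.] zmax 205.0 x 453.0 453.0
45 4 zmin [195. 196. 201. 206.] zmax 206.0 x 453.0 453.0
55 4 zmin [246. 246. 248. 248.] zmax 248.0 x 453.0 454.0
now TCPz 92
-60 31 zmin [197. 200. 201. 202.] zmax 209.0 x 513.0 537.0
-55 571 zmin [188. 19
[... 384 characters left out ...]
 506.0 531.0
-20 106 zmin [130. 140. 141. 159.] zmax 223.0 x 506.0 531.0
-15 79 zmin [119. 120. 122. 123.] zmax 221.0 x 506.0 533.0
-10 54 zmin [115. 116. 117. 120.] zmax 198.0 x 506.0 531.0
-5 12 zmin [123. 125. 130. 133.] zmax 211.0 x 512.0 513.0
0 43 zmin [122. 124. 128. 131.] zmax 209.0 x 506.0 513.0
5 16 zmin [150. 152. 157. 160.] zmax 208.0 x 506.0 515.0
10 4 zmin [163. 166. 177. 184.] zmax 184.0 x 506.0 511.0
20 3 zmin [164. 166. 168.] zmax 168.0 x 508.0 510.0
25 7 zmin [165. 168. 171. 173.] zmax 181.0 x 510.0 510.0
30 11 zmin [169. 170. 175. 176.] zmax 184.0 x 509.0 512.0
35 5 zmin [173. 175. 182. 184.] zmax 186.0 x 509.0 510.0
40 4 zmin [180. 181. 185. 186.] zmax 186.0 x 509.0 510.0
```

The real fingertips sit about 22 mm above where the stated TCP puts them, in both the first grip and now, so I only had the knob's top edge. I'll rise, open and regrip about 28 mm lower.

{"api": "drive_tool", "payload": {
  "targets": [0,0,-0.2,0,0,0,-1,0,0,-0.4,0,0,0,-1,0,0,-0.4,0,0,0,0.7,0,0,-0.4,0,0,0,0.7,0,0,-0.4,0,0,0,0.7]
}}

```text
clock: 16.1
ee_pos: [521.4, -65.6, 130.3]
tool_rot: [1.0, 0.026, -0.001, -0.0]
ft_force: [0.1, -0.6, -0.2]
width: 43.2
grasp_force: 0.0
```

```bash
python3 - <<'E'
from ana import *
ana('scene',519,-70,50,122); ana('top',519,-70,50,122); go(520.9,-66.5,62,2.7)
E
```

```text
scene 584 [[500.6, -87.4, 62.5], [538.3, -50.1, 115.6]]
0 130 [501.5 -68.1  88.9] [ 1.     0.025 -0.01 ] range [497.8 -86.3  51.5] [503.  -47.1 112.7]
1 200 [520.3 -85.6  88.7] [-0.033  0.999 -0.005] range [503.  -88.   50.8] [538.5 -82.3 114.5]
2 122 [518.8 -71.4 113.3] [ 0.013 -0.     1.   ] range [503.1 -85.6 111. ] [536.9 -50.8 116.2]Traceback (most recent call last):
  File "<stdin>", line 2, in <module>
  File "ana.py", line 8, in ana
    Q=W[m]; print(n,len(Q),np.percentile(Q,[1,99],axis=0).round(1).tolist())
                           ~~~~~~~~~~~~~^^^^^^^^^^^^^^^^^
    return _quantile_unchecked(
        a, q, axis, out, overwrite_input, method, keepdims, weights)
    return _ureduce(a,
                    func=_quantile_ureduce_func,
    ...<5 lines>...
                    overwrite_input=overwrite_input,
                    method=method)
    r = func(a, **kwargs)
    result = _quantile(arr,
                       quantiles=q,
    ...<2 lines>...
                       out=out,
                       weights=wgt)
    slices_having_nans = np.isnan(arr[-1, ...])
                                  ~~~^^^^^^^^^
IndexError: index -1 is out of bounds for axis 0 with size 0
```

{"api": "drive_tool", "payload": {
  "targets": [0,0,0.2,0,0,0,0.6,0,0,0.35,0,0,0,0.6,0,0,0.5,0,0,0,0.6,0,0,0.55,0,0,0,0.6,0,0,0.55,0,0,0,0.6]
}}

```text
clock: 16.7
ee_pos: [521.3, -65.3, 75.3]
tool_rot: [1.0, 0.026, -0.001, -0.0]
ft_force: [0.3, 0.5, 0.2]
width: 68.3
grasp_force: 0.0
```

{"api": "drive_tool", "payload": {
  "targets": [0,0,0.05,0,0,0,0.6,0,0,0.1,0,0,0,0.6,0,0,0.1,0,0,0,0.6]
}}

```text
clock: 17.0
ee_pos: [521.8, -65.4, 65.8]
tool_rot: [1.0, 0.026, -0.0, -0.0]
ft_force: [0.5, -0.1, 0.0]
width: 68.5
grasp_force: 0.0
```

{"api": "drive_tool", "payload": {
  "targets": [0,0,0,0,0,0,0,0,0,0,0,0,0,-0.5,0,0,0,0,0,0,-1,0,0,0,0,0,0,-1,0,0,0,0,0,0,-1]
}}

```text
clock: 17.5
ee_pos: [522.3, -65.6, 66.7]
tool_rot: [1.0, 0.026, 0.0, 0.0]
ft_force: [-1.4, -1.3, 5.0]
width: 37.2
grasp_force: 60.3
```

```bash
python3 - <<'E'
from ana import *
c,W=cloud('scene');ana('scene',519,-70,50,122,(W,c['pixels'])); go(520.9,-66.5,62,2.7)
save('g3.png',cv2.resize(c['pixels'][120:240,190:330],(700,600)))
E
```

```text
scene 414 [[500.3, -97.1, 61.9], [537.7, -48.2, 115.4]]
0 132 [501.3 -66.6  88.1] [0.999 0.04  0.   ] range [499.9 -85.4  62.8] [503.  -47.5 112.8]
1 100 [516.5 -85.3  78.4] [-0.035  0.999  0.   ] range [503.3 -89.   51.5] [536.8 -83.1 112.2]
2 64 [510.6 -64.9 113.1] [-0.041  0.007  0.999] range [502.1 -84.2 110.9] [533.2 -48.4 115.4]
t 17.55 p [522.3 -65.6  66.7] yaw 2.98 shift [-0.015  0.008  0.047] turn [ 0.    -0.     0.003] F [-0.8 -0.6  5.9] w 37.0 g 60.4
```

Solid grip at 37 mm. Pulling out along tool +y.

{"api": "drive_tool", "payload": {
  "targets": [0,0.1,0,0,0,0,-1,0,0.2,0,0,0,0,-1,0,0.3,0,0,0,0,-1,0,0.4,0,0,0,0,-1,0,0.5,0,0,0,0,-1]
}}

```text
clock: 18.05
ee_pos: [524.7, -115.4, 66.4]
tool_rot: [1.0, 0.026, 0.0, -0.0]
ft_force: [-0.6, 3.3, 6.1]
width: 36.9
grasp_force: 60.5
```

{"api": "drive_tool", "payload": {
  "targets": [0,0.08,0,0,0,0,-1,0,0.16,0,0,0,0,-1,0,0.24,0,0,0,0,-1,0,0.32,0,0,0,0,-1,0,0.4,0,0,0,0,-1]
}}

```text
clock: 18.55
ee_pos: [526.7, -154.1, 66.2]
tool_rot: [1.0, 0.027, -0.0, -0.001]
ft_force: [-2.9, 6.4, 5.8]
width: 37.1
grasp_force: 61.0
```

```bash
python3 - <<'E'
from ana import *
ana('scene',524,-155,50,122); go(526.5,-175.6,66,2.7)
E
```

```text
scene 440 [[504.7, -181.1, 61.4], [541.2, -136.6, 115.2]]
0 149 [ 505.8 -155.7   87.8] [ 0.999  0.036 -0.001] range [ 504.2 -174.1   62.2] [ 507.4 -136.4  112.6]
1 98 [ 519.5 -173.8   77.5] [-0.05   0.999  0.002] range [ 507.1 -175.8   51.1] [ 542.1 -172.1  111.1]
2 74 [ 514.7 -154.3  112.9] [ 0.034 -0.017  0.999] range [ 506.4 -174.4  110. ] [ 525.9 -137.   115.2]
t 18.6 p [ 526.7 -155.9   66.3] yaw 2.96 shift [-0.012  0.196  0.003] turn [-0.001  0.     0.003] F [-2.1  4.6  7.4] w 36.9 g 61.0
```

{"api": "drive_tool", "payload": {
  "targets": [0,0.06,0,0,0,0,-1,0,0.12,0,0,0,0,-1,0,0.17,0,0,0,0,-1,0,0.2,0,0,0,0,-1,0,0.2,0,0,0,0,-1]
}}

```text
clock: 19.1
ee_pos: [527.6, -174.5, 66.3]
tool_rot: [1.0, 0.026, -0.0, -0.001]
ft_force: [-3.4, 5.4, 7.3]
width: 37.5
grasp_force: 61.1
```

{"api": "drive_tool", "payload": {
  "targets": [0,0.01,0,0,0,0,-1,0,0.02,0,0,0,0,-1,0,0.025,0,0,0,0,-1,0,0.025,0,0,0,0,-1]
}}

```text
clock: 19.5
ee_pos: [527.7, -176.5, 66.3]
tool_rot: [1.0, 0.027, -0.0, -0.001]
ft_force: [-1.8, 6.4, 7.1]
width: 37.0
grasp_force: 61.1
```

{"api": "drive_tool", "payload": {
  "targets": [0,0.01,0,0,0,0,-1,0,0.02,0,0,0,0,-1,0,0.02,0,0,0,0,-1,0,0.02,0,0,0,0,-1]
}}

```text
clock: 19.9
ee_pos: [527.8, -178.4, 66.3]
tool_rot: [1.0, 0.027, -0.0, -0.001]
ft_force: [-2.7, 7.1, 6.6]
width: 36.9
grasp_force: 61.1
```

```bash
python3 - <<'E'
from ana import *
c,W=cloud('scene');ana('scene',526,-176,50,122,(W,c['pixels'])); go(526.5,-175.6,66,2.7)
save('g4.png',cv2.resize(c['pixels'][120:260,190:365],(750,600)))
E
```

```text
scene 440 [[505.6, -199.3, 62.2], [542.0, -160.3, 115.1]]
0 150 [ 507.  -180.2   89.3] [ 0.999  0.035 -0.002] range [ 505.4 -198.4   62.2] [ 509.9 -160.6  113.3]
1 99 [ 519.7 -198.1   79.3] [-0.047  0.999 -0.006] range [ 508.  -199.4   54.6] [ 544.1 -196.   112.8]
2 72 [ 516.5 -178.3  112.9] [ 0.029 -0.026  0.999] range [ 508.  -198.   109.2] [ 528. -160.  116.]
t 19.95 p [ 527.8 -178.3   66.2] yaw 3.04 shift [-0.012 -0.028  0.002] turn [-0.001  0.     0.004] F [-1.8  6.4  7.3] w 36.8 g 61.1
```

{"api": "drive_tool", "payload": {
  "targets": [0,0.01,0,0,0,0,-1,0,0.015,0,0,0,0,-1,0,0.015,0,0,0,0,-1,0,0.015,0,0,0,0,-1]
}}

```text
clock: 20.35
ee_pos: [527.8, -178.5, 66.1]
tool_rot: [1.0, 0.027, -0.001, -0.002]
ft_force: [-3.0, 10.8, 7.4]
width: 37.0
grasp_force: 61.2
```

{"api": "drive_tool", "payload": {
  "targets": [0,0.01,0,0,0,0,-1,0,0.015,0,0,0,0,-1,0,0.015,0,0,0,0,-1,0,0.015,0,0,0,0,-1,0,0.015,0,0,0,0,-1]
}}

```text
clock: 20.85
ee_pos: [527.9, -178.6, 66.0]
tool_rot: [1.0, 0.027, -0.001, -0.003]
ft_force: [-2.2, 14.4, 8.9]
width: 37.0
grasp_force: 61.3
```

```bash
python3 - <<'E'
from ana import *
c,W=cloud('scene');ana('scene',526,-176,50,122,(W,c['pixels'])); go(526.5,-175.6,66,2.7)
save('g5.png',cv2.resize(c['pixels'][100:300,120:380],(780,600)))
E
```

```text
scene 448 [[505.7, -200.6, 60.9], [541.7, -161.4, 114.5]]
0 167 [ 507.  -180.6   88.2] [ 0.999  0.046 -0.002] range [ 505.5 -199.2   60.5] [ 509.2 -162.   113.3]
1 96 [ 519.4 -198.5   78.7] [-0.056  0.998  0.   ] range [ 507.7 -200.8   50.3] [ 543.3 -196.5  112.2]
2 99 [ 516.3 -177.   112.6] [ 0.012 -0.007  1.   ] range [ 507.1 -197.6  109.2] [ 527.2 -161.4  114.9]
t 20.9 p [ 527.9 -178.6   66. ] yaw 3.15 shift [-0.012 -0.031  0.   ] turn [-0.003  0.001  0.005] F [-3.4 14.4  6.9] w 36.8 g 61.3
```

View pics/g5.png

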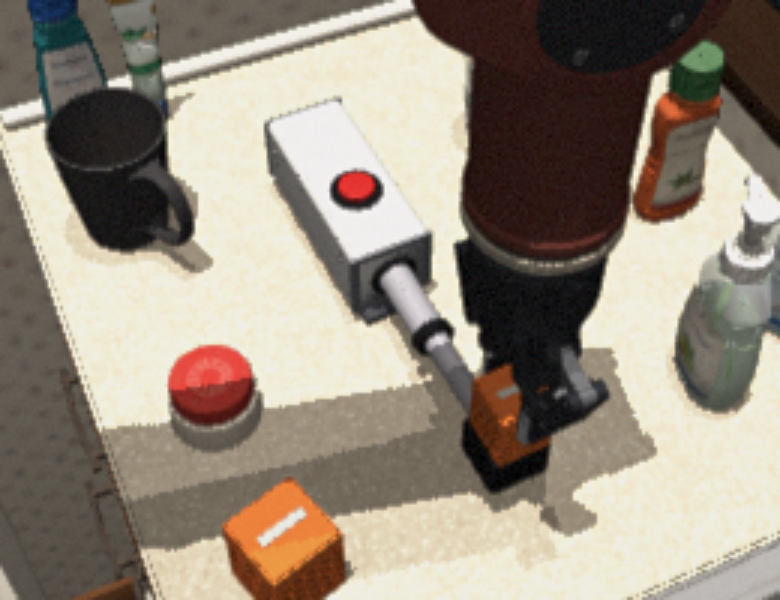

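The picture shows both tubes out, from (385,270) to (465,400). The knob is seated on the block and gripped at (500,410), the button is down at (357,187), and the mug and timer are undisturbed. The last push raised the force without moving the arm, so it is against the second stop. I'm handing in.

```bash
python3 -c "
from station import bot
print(bot.close_job())"
```

```text
the job is handed in; nothing more can be done
None
```

I seated the knob on the post, pressed the button fully down, and drew the arm out to its second stop. I handed the job in at about 21 s with the knob still gripped; no verdict came back. One slip on the way: after the button press, my first regrip missed and nudged the arm about 9 mm out before it sprang back.

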